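# Nest the measuring cups on their stand

## Robot

A 6-joint arm with a two-finger parallel gripper is mounted at the origin on a cart in front of the work surface, level with it; the furniture and walls round the work are solid. World frame = base frame: x ahead of the robot, y to its left, z up, the work surface at z = 0. Lengths are in m, angles in degrees, forces in N, time in s.
With the tool pointing down it reaches from about 0.25 to 0.725 m from the base axis. Payload 9.7 kg.
Tool frame: the origin (TCP) lies on the mounting face of the last link; the fingertips stand 173 mm ahead of it and the grasp point (between the pads) lies 155 mm ahead of it; z points along the fingers, y is the line along which they close (so a half turn about z gives the same grasp; the last joint's range is limited). The gripper opens to 85 mm and grips with 20 to 120 N. Pads are 22 mm wide; open, the fingers measure 114 mm over their backs; the gripper's body (76 mm by 85 mm) begins 54 mm behind the grasp point. The pads swing forward as they close: fully open they stand 13 mm farther back than shut.
Start: joints at [71.734, 4.979, 10.078, 95.1, 0, 90], TCP at [0.172, 0.522, 0.405] pointing down, gripper open.
Joint ranges: [-179.16, 179.16], [-48.56, 103.87], [-65.8, 70.77], [-126.05, 130.52], [-82.76, 87.17], [-180, 180]. Speed limits (degrees/s): [127.2, 127.2, 147.25, 180, 180, 180].

## Interface

Orientations are given as [roll, pitch, yaw] about the fixed x, y, z axes, in that order (R = Rz(yaw) Ry(pitch) Rx(roll)).
In Python, from workcell import bot, camera, camera_model, outline_of, pinpoint gives the robot as it stands.
- The arm moves only by the tool move_arm, never from a script. Its arguments are lists of equal length, an entry for each row: "jaw": the closure, from 0 (fully open) to 1 (shut); "delta_pos": the shift along the world's x, y, z in m, a list of three; "yaw": the turn about the world's z in rad. In form: {"jaw": [jaw, ...], "delta_pos": [[dx, dy, dz], ...], "yaw": [yaw, ...]}. A call has 1 to 10 rows; each row shifts and turns the commanded pose from where the row before left it; what a row does not reach is not made up. A row lasts 1/12 s, in which the tool goes at most 41.7 mm and 7.16 degrees, less where a joint would pass 70% of its speed; a pose out of reach is approached as far as the arm can. A call with a gripper value outside its range is refused whole. The fingers move at their own pace and stop on an object; "force" is the grip in N (left out, the last holds). Time passes only in rows, so rows that do not move let the fingers close. It gives the time, the measured TCP pose, the force, the opening and the grip force at its end, in the units of the state.
- bot.get_obs(): the state, without advancing time (a new reading comes with each control period).
- camera(name): name is "side" or "top" or "wrist"; returns the picture (384x512x3 uint8, red, green, blue); there is no depth.
- camera_model(name): a dict with "fx", "fy", "cx", "cy" (pixels), "k1" (the pictures are not rectified: a ray, as slopes to the right and down, at radius r is drawn at 1 + k1 r^2 times it, then the intrinsics apply), "R" (3x3) and "t" (3): a world point X has camera coordinates R X + t. Camera axes: x right, y down, z forward; pixel columns grow to the right and rows downward; lengths in m; the calibration is good to about 2 mm. A picture is of the moment at which its call begins: read the wrist's pose just before it. camera_model takes no time and is no camera call; for the wrist camera it gives the pose at the moment of the call.
- bot.job_done(): hands the job in; it is judged then, once.
Trained networks look in the newest picture that a camera, given by its name, has taken for a name from the list of things; names that differ only in an ending like _2 or _b are one class to them, and where a whole thing is asked for, a point or a joint stands for the part that bears it (a point fixed in the world has none). Each returns a list of dicts, best first, with "confidence" (0 to 1); they miss things now and then, are a little off and sometimes report something else, mostly with a low value. They report only what shows in the picture. A call takes as long as a camera call.
- outline_of(camera, thing): "mask" (384x512 bool, what is visible of it) and "xy" ([column, row] in pixels, amid what is visible of it).
- pinpoint(camera, thing): "xy" ([column, row] in pixels: a listed point, or the origin of a listed thing).
The state is a dict: "time": time; "q": joint angles; "qd": joint speeds; "joint_efforts": joint torques, N m; "ee_pos": TCP position; "tcp_rot": TCP orientation; "wrist_force": force on the tool from outside, world axes, zero at the start; "torque": the same for the moment, N m; "opening": finger opening in m; "grasp_force": force on a finger pad.
Only numpy, scipy, OpenCV 4.12 (cv2) and the standard library are available. Lean on these libraries where they do the work, as an engineer would, in place of code of your own. Each camera call takes 0.05 s, during which the arm holds its last target. There are 200 camera calls.

## Task

Put the set of four measuring cups away on its wooden stand, one cup at a time, largest first: seat the largest in the hollow of the stand, then nest each next smaller cup in the one before, handles one above the other, every cup turned so that its outline matches and it stands flat and all the way down. Lower the cups into place rather than dropping them, let go, and leave the other things on the worktop where they are.

Things in the scene. Friction and masses are not known exactly. Their poses are not given: they have to be found in the camera images.
- cup_largest: Largest of four loose steel measuring cups, pear-like outline. Rim 98 mm long (x), 74 wide at the handle end, 58 at the pouring end; foot 90 x 66; 110 g. Every cup: 46 mm tall, 2.5 mm walls leaning out 5 degrees, base 8 mm thick; origin mid-outline on the underside, z up, strap handle along -x, pouring end +x. Its foot fits the stand's hollow with 2 mm of play all round.
- cup_second: Second largest cup: rim 87 mm long, 63 wide at the handle end, 47 at the pouring end; foot 79 x 55; 90 g. Every handle: flat strap 12 mm wide (y), 6 thick (z 40 to 46, flush with the rim), from the rim to 110 mm from the origin, the last 16 mm an 18 mm wide eye; grip it across from above at x = -80 mm. Rest as cup_largest.
- cup_third: Third, next to smallest cup: rim 76 mm long, 52 wide at the handle end, 36 at the pouring end; foot 68 x 44; 70 g. Rest as cup_second. Any cup nested in the next larger stands flat on its inner floor, origin 8 mm above the larger one's, with 4 mm of play all round when seated and 7 as its foot enters the mouth, strap 2 mm above the strap below.
- cup_smallest: Smallest cup: rim 65 mm long, 41 wide at the handle end, 25 at the pouring end; foot 57 x 33; 55 g. Height, base, walls, handle, origin, axes and fit as the other cups. A cup may stand on the granite worktop (z = 0) or on the black glass cooktop to the left of it (y over 0.245), which is 3 mm higher.
- stand: Low wooden stand of the cup set, fixed on the worktop, pear-like, 112 x 88 mm, 14 tall. Origin mid-outline on the underside; z up; wide end (for the handle) along -x, narrow end +x. In its top a hollow for the largest cup's foot: floor 6 mm above the origin, sides sloping from 2 mm beyond the foot at the floor to 7 mm at the top.
- sweet_jar: Bystander: glass jar of sweets, 108 mm across, 190 tall, behind the work; origin mid-underside. Leave it where it is.
- box_kraft: Bystander: dark blue carton, 96 x 174 x 113 mm tall, behind the work; origin mid-underside. Leave it where it is.
- kitchen_timer: Bystander: round wind-up kitchen timer with a red top, 66 mm across, 55 tall; origin mid-underside. Leave it where it is.
- spice_jar: Bystander: spice jar with a green cap, 46 mm across, 106 tall; origin mid-underside. Leave it where it is.

How it is judged:
By the outcome, as a careful person would: the job done as asked, in the order asked, and still so for the second after the job is handed in, with the robot touching nothing.
It also fails if it takes over 120 s, if anything falls off the work surface, if the arm or the gripper's body presses on something with over 40 N, if the wrist force passes 120 N, or if a joint passes its speed limit or range.

## Working session

There is one attempt and no reset: what is moved stays moved. The work goes in short steps, Python scripts to look and compute and a tool call to move; the robot and the scene stay as the last step left them, time stands still between calls to the robot, and variables do not carry over. Pictures are saved under pics/ and viewed, at most 14 in all, crops included, and the job is handed in when it is done.

Besides the shell and the picture viewer there is one more tool, called after "Request:" in YAML: its name, and indented under it one key for each argument. move_arm: Moves the arm, as the interface text tells. Its arguments: {"type":"object","properties":{"jaw":{"type":"array"},"delta_pos":{"type":"array"},"yaw":{"type":"array"},"force":{"type":"number"}},"required":["jaw","delta_pos","yaw"]}

```bash
ls; mkdir -p pics; cat > h.py <<'E'
import numpy as np, cv2
from workcell import bot, camera, camera_model, outline_of, pinpoint
def save(n,f):
    im=camera(n); cv2.imwrite('pics/'+f,im[...,::-1]); return im
def ray(m,xy):
    K=np.array([[m['fx'],0,m['cx']],[0,m['fy'],m['cy']],[0,0,1.]])
    u=cv2.undistortPoints(np.array([[xy]],float),K,np.array([m['k1'],0,0,0.]))[0,0]
    # k1 in slopes: same model as OpenCV radial
    R=np.array(m['R']);t=np.array(m['t'])
    return -R.T@t, R.T@np.array([u[0],u[1],1.])
def atz(m,xy,z):
    o,d=ray(m,xy); return o+d*(z-o[2])/d[2]
def proj(m,P):
    K=np.array([[m['fx'],0,m['cx']],[0,m['fy'],m['cy']],[0,0,1.]])
    r,_=cv2.Rodrigues(np.array(m['R'],float))
    return cv2.projectPoints(np.atleast_2d(P).astype(float),r,np.array(m['t'],float),K,np.array([m['k1'],0,0,0.]))[0][:,0]
E
python3 - <<'E'
from h import *
print(bot.get_obs())
for n in ['top','side','wrist']:
    save(n,n+'0.png'); m=camera_model(n); print(n,{k:np.round(v,4).tolist() for k,v in m.items()})
things=['cup_largest','cup_second','cup_third','cup_smallest','stand','sweet_jar','box_kraft','kitchen_timer','spice_jar']
for n in ['top','side']:
    m=camera_model(n)
    for t in things:
        for p in pinpoint(n,t)[:3]: print(n,t,np.round(p['xy'],1),round(p['confidence'],2),np.round(atz(m,p['xy'],0),3))
E
python3 -c "
import cv2,numpy as np
a=cv2.imread('pics/top0.png');print(a.shape);cv2.imwrite('pics/top0b.png',cv2.resize(a,(800,600)))"
```

```text
pics
{'time': 0.0, 'q': array([ 7.17331189e+01,  5.01283475e+00,  1.00338799e+01,  9.50984506e+01,
       -3.64063363e-04,  9.00007934e+01]), 'qd': array([ 0.02324573, -0.03972958,  0.04354405, -0.08162029, -0.00053223,
        0.02924939]), 'joint_efforts': array([-7.40297328e-04, -5.20385420e+01,  4.64806259e+01,  1.62998523e-02,
       -8.91265540e-05, -1.94978199e-06]), 'ee_pos': array([0.17239835, 0.52229473, 0.40396111]), 'tcp_rot': array([-1.79922595e+02,  3.65134839e-04,  1.61732326e+02]), 'wrist_force': array([ 0.87058503, -0.18940694,  0.24654211]), 'torque': array([ 0.03475894, -0.02412798, -0.0262385 ]), 'grasp_force': 0.0, 'opening': 0.08577976867885814}
top {'fx': 445.7419, 'fy': 445.7419, 'cx': 259.1319, 'cy': 186.9469, 'k1': -0.0224, 'R': [[-0.0041, -0.9997, 0.0227], [-0.9906, 0.001, -0.1364], [0.1364, -0.023, -0.9904]], 't': [0.0366, 0.6302, 1.2102]}
side {'fx': 403.8306, 'fy': 403.8306, 'cx': 254.7963, 'cy': 188.8361, 'k1': -0.0977, 'R': [[-0.9991, -0.0425, -0.001], [-0.0278, 0.6692, -0.7426], [0.0322, -0.7419, -0.6698]], 't': [0.6323, -0.0146, 1.1112]}
wrist {'fx':
[... 559 characters left out ...]
0.762 0.104 0.   ]
top box_kraft [289.9 157.4] 0.84 [ 0.724 -0.057  0.   ]
top kitchen_timer [201.8 162.7] 0.91 [0.708 0.201 0.   ]
top spice_jar [346.8 162.2] 0.66 [ 0.71  -0.225  0.   ]
side cup_largest [298.4 274.2] 0.55 [0.523 0.325 0.   ]
side cup_third [281.  187.2] 0.68 [0.56  0.038 0.   ]
side cup_smallest [284.6 133.5] 0.72 [ 0.547 -0.221  0.   ]
side stand [272.5 161.2] 0.97 [ 0.584 -0.075  0.   ]
side stand [280.4 189.2] 0.38 [0.561 0.047 0.   ]
side sweet_jar [202.5 203.9] 0.56 [0.765 0.112 0.   ]
side box_kraft [223.5 163.5] 0.96 [ 0.727 -0.059  0.   ]
side kitchen_timer [223.  226.9] 0.81 [0.703 0.191 0.   ]
side spice_jar [235.3 129.5] 0.78 [ 0.706 -0.237  0.   ]
(384, 512, 3)
```

View pics/top0b.png

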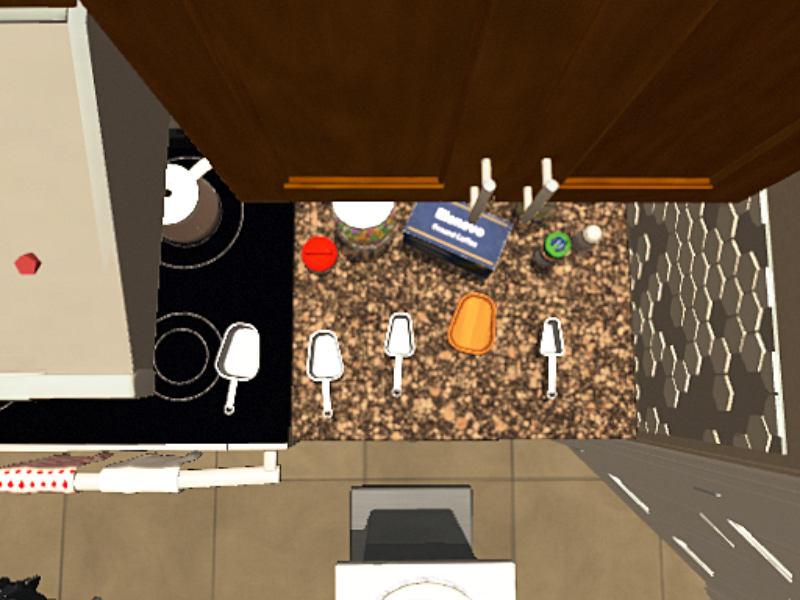

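View pics/side0.png

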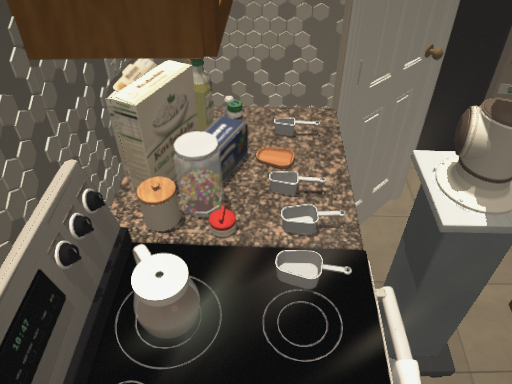

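View pics/wrist0.png

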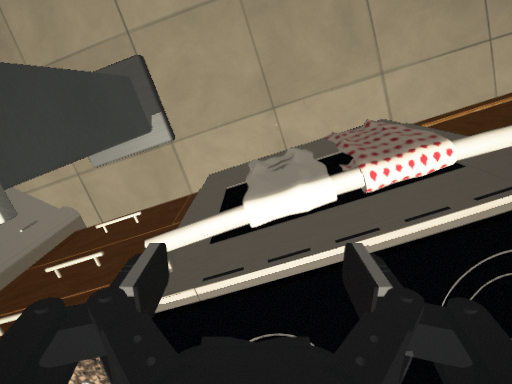

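The top view shows four cups with their handles towards the robot: largest at about (240,350)/800 px on the cooktop, then second (325,355), third (400,335) and smallest (552,340). The stand is at (473,322). The side view agrees with this, and the wrist camera is still looking at the floor and oven. Next I'll fit the outline models to the masks.

```bash
cat > fit.py <<'E'
from h import *
from scipy.optimize import minimize
D={'cup_largest':(98,74,58),'cup_second':(87,63,47),'cup_third':(76,52,36),'cup_smallest':(65,41,25),'stand':(112,88,72)}
def pear(L,W,w,r):
    L,W,w,r=[v/1000 for v in (L,W,w,r)]
    a=np.linspace(0,2*np.pi,32,endpoint=False); c=np.c_[np.cos(a),np.sin(a)]*r
    P=np.vstack([c+[sx*(L/2-r),sy*(b/2-r)] for sx,b in((-1,W),(1,w)) for sy in(-1,1)])
    return cv2.convexHull(P.astype(np.float32))[:,0].astype(float)
def parts(t,r0=10):
    L,W,w=D[t]; r=r0+(L-65)/2
    lift=lambda p,z:np.c_[p,np.full(len(p),z)]
    if t=='stand': return [np.vstack([lift(pear(L,W,w,r),0),lift(pear(L,W,w,r),.014)])]
    rim=pear(L,W,w,r); foot=pear(L-8,W-8,w-8,r-4)
    box=lambda x0,x1,h:np.vstack([lift(np.array([[x0,-h],[x1,-h],[x1,h],[x0,h]]),z) for z in(.04,.046)])
    return [np.vstack([lift(rim,.046),lift(foot,0)]),box(-.1,-L/2000+.004,.006),
            np.vstack([lift(np.array([[-.102+.009*np.cos(a),.009*np.sin(a)] for a in np.linspace(0,6.28,16)]),z) for z in(.04,.046)])]
S=8; UP=4
def render(m,t,p,z0,r0,x0,y0,h,w):
    c,s=np.cos(p[2]),np.sin(p[2]); im=np.zeros((h,w),np.uint8)
    for Q in parts(t,r0):
        X=np.c_[p[0]+c*Q[:,0]-s*Q[:,1],p[1]+s*Q[:,0]+c*Q[:,1],Q[:,2]+z0]
        q=(proj(m,X)-[x0,y0]+.5)*UP-.5
        cv2.fillConvexPoly(im,np.round(cv2.convexHull(q.astype(np.float32))*2**4).astype(np.int32),255,shift=4)
    return im
def fit(views,t,p0,z0,r0=10):
    """views: list of (model, mask)"""
    V=[]
    for m,k in views:
        ys,xs=np.nonzero(k); x0,x1,y0,y1=xs.min()-12,xs.max()+13,ys.min()-12,ys.max()+13
        K=np.zeros((y1-y0,x1-x0),np.float32)
        a0,a1,b0,b1=max(x0,0),min(x1,512),max(y0,0),min(y1,384)
        K[b0-y0:b1-y0,a0-x0:a1-x0]=k[b0:b1,a0:a1]
        K=cv2.resize(K,None,fx=UP,fy=UP,interpolation=cv2.INTER_LINEAR)
        V.append((m,cv2.GaussianBlur(K,(0,0),3),x0,y0,y1-y0,x1-x0))
    def cost(v):
        p=[v[0]/1000,v[1]/1000,v[2]/100]; c=0
        for m,K,x0,y0,h,w in V:
            I=cv2.GaussianBlur(render(m,t,p,z0,r0,x0,y0,h*UP,w*UP).astype(np.float32)/255,(0,0),3)
            c+=((I-K)**2).sum()/K.sum()
        return c
    best=None
    for s in(1,-1):
        o=minimize(cost,[p0[0]*1000,p0[1]*1000,p0[2]*100],method='Nelder-Mead',options=dict(initial_simplex=np.array([p0[0]*1000,p0[1]*1000,p0[2]*100])+s*np.array([[0,0,0],[8,0,0],[0,8,0],[0,0,12]]),xatol=.05,fatol=1e-5,maxiter=150))
        if best is None or o.fun<best.fun: best=o
    return np.array([best.x[0]/1000,best.x[1]/1000,best.x[2]/100]),best.fun
E
python3 - <<'E'
from fit import *
G={'cup_largest':(.525,.328,-.15),'cup_second':(.522,.171,0),'cup_third':(.552,.048,0),'cup_smallest':(.549,-.225,0),'stand':(.585,-.094,-.1)}
for n in('top','side'): camera(n)
for t,g in G.items():
    vs={}
    for n in('top','side'):
        o=outline_of(n,t); m=camera_model(n)
        o=[a for a in o if np.hypot(*(atz(m,a['xy'],.02)[:2]-np.array(g[:2])))<.06]
        if o: vs[n]=(m,o[0]['mask']>0)
    z=.003 if t=='cup_largest' else 0
    for n in list(vs)+['both']:
        for r0 in (7,12):
            p,c=fit([vs[n]] if n!='both' else list(vs.values()),t,g,z,r0)
            print(t,n,r0,np.round(p[:2],4),'yaw',round(np.degrees(p[2]),2),'cost',round(c,4))
E
```

```text
cup_largest top 7 [0.5276 0.3282] yaw -8.7 cost 0.0149
cup_largest top 12 [0.5279 0.328 ] yaw -8.8 cost 0.0192
cup_largest side 7 [0.5266 0.3292] yaw -9.54 cost 0.0144
cup_largest side 12 [0.5266 0.3296] yaw -9.3 cost 0.021
cup_largest both 7 [0.5271 0.3286] yaw -9.19 cost 0.0338
cup_largest both 12 [0.5272 0.3287] yaw -8.94 cost 0.0449
cup_second top 7 [0.5209 0.1781] yaw 3.69 cost 0.0629
cup_second top 12 [0.5209 0.1782] yaw 3.57 cost 0.0591
cup_second side 7 [0.5195 0.1782] yaw 2.56 cost 0.0207
cup_second side 12 [0.5187 0.1779] yaw 2.42 cost 0.0134
cup_second both 7 [0.5201 0.1778] yaw 2.98 cost 0.0891
cup_second both 12 [0.52   0.1778] yaw 3.01 cost 0.08
cup_third top 7 [0.5575 0.0444] yaw -2.91 cost 0.0099
cup_third top 12 [0.5572 0.0442] yaw -3.03 cost 0.0128
cup_third side 7 [0.5562 0.0448] yaw -3.16 cost 0.0108
cup_third side 12 [0.5561 0.0448] yaw -3.17 cost 0.0126
cup_third both 7 [0.5567 0.0445] yaw -2.86 cost 0.0227
cup_third both 12 [0.5567 0.0446] yaw -2.78 cost 0.0278
cup_smallest top 7 [ 0.552  -0.2292] yaw -3.21 cost 0.0122
cup_smallest top 12 [ 0.5522 -0.2293] yaw -3.25 cost 0.0147
cup_smallest side 7 [ 0.5499 -0.2265] yaw -5.17 cost 0.0556
cup_smallest side 12 [ 0.5504 -0.2265] yaw -5.4 cost 0.0535
cup_smallest both 7 [ 0.551  -0.2286] yaw -3.34 cost 0.0978
cup_smallest both 12 [ 0.5512 -0.2287] yaw -3.36 cost 0.0975
stand top 7 [ 0.5792 -0.0934] yaw -14.76 cost 0.0095
stand top 12 [ 0.5791 -0.0932] yaw -14.29 cost 0.0053
stand side 7 [ 0.5786 -0.0919] yaw -12.04 cost 0.0192
stand side 12 [ 0.5788 -0.0919] yaw -12.12 cost 0.0126
stand both 7 [ 0.5789 -0.0927] yaw -14.52 cost 0.0304
stand both 12 [ 0.5789 -0.0931] yaw -13.36 cost 0.0198
```

Request:
move_arm:
  jaw: [0,0,0,0,0,0,0,0,0,0]
  delta_pos:
    - [0.011,-0.0072,-0.004]
    - [0.011,-0.0072,-0.004]
    - [0.011,-0.0072,-0.004]
    - [0.011,-0.0072,-0.004]
    - [0.011,-0.0072,-0.004]
    - [0.011,-0.0072,-0.004]
    - [0.011,-0.0072,-0.004]
    - [0.011,-0.0072,-0.004]
    - [0.011,-0.0072,-0.004]
    - [0.011,-0.0072,-0.004]
  yaw: [-0.12,-0.12,-0.12,-0.12,-0.12,-0.12,-0.12,-0.12,-0.12,-0.12]
  force: 80

```text
time: 2.48
ee_pos: [0.2829, 0.4499, 0.3645]
tcp_rot: [180.0, -0.0, 92.6]
wrist_force: [-0.4, -0.1, -0.2]
opening: 0.0854
grasp_force: 0.0
```

Request:
move_arm:
  jaw: [0,0,0,0,0,0,0,0,0,0]
  delta_pos:
    - [0.011,-0.0072,-0.004]
    - [0.011,-0.0072,-0.004]
    - [0.011,-0.0072,-0.004]
    - [0.011,-0.0072,-0.004]
    - [0.011,-0.0072,-0.004]
    - [0.011,-0.0072,-0.004]
    - [0.011,-0.0072,-0.004]
    - [0.011,-0.0072,-0.004]
    - [0.011,-0.0072,-0.004]
    - [0.011,-0.0072,-0.004]
  yaw: [-0.12,-0.12,-0.12,-0.12,-0.12,-0.12,-0.12,-0.12,-0.12,-0.12]

```text
time: 3.32
ee_pos: [0.4583, 0.2962, 0.3241]
tcp_rot: [-176.0, 0.0, 32.1]
wrist_force: [0.5, 0.4, 0.8]
opening: 0.0857
grasp_force: 0.0
```

Request:
move_arm:
  jaw: [0,0,0,0,0,0]
  delta_pos:
    - [0.011,-0.0072,-0.004]
    - [0.011,-0.0072,-0.004]
    - [0.011,-0.0072,-0.004]
    - [0.011,-0.0072,-0.004]
    - [0.011,-0.0072,-0.004]
    - [0,0,0]
  yaw: [-0.12,-0.12,-0.12,-0.12,-0.1,0]

```text
time: 3.82
ee_pos: [0.5655, 0.1203, 0.3012]
tcp_rot: [-170.5, 0.2, 10.2]
wrist_force: [0.4, 0.1, 0.4]
opening: 0.0854
grasp_force: 0.0
```

```bash
python3 - <<'E'
from h import *
o=bot.get_obs(); print({k:np.round(o[k],2) for k in('q','qd','ee_pos','tcp_rot','wrist_force')})
save('wrist','w1.png');m=camera_model('wrist');R=np.array(m['R']);print(np.round(-R.T@m['t'],3)); 
o=bot.get_obs(); print({k:np.round(o[k],3) for k in('q','qd','ee_pos','tcp_rot')})
E
```

```text
{'q': array([ 10.19,   8.1 ,   1.89,  84.02,   9.47, 179.94]), 'qd': array([ 4.87, -1.25, -0.48,  1.36,  0.31,  0.03]), 'ee_pos': array([0.57, 0.12, 0.3 ]), 'tcp_rot': array([-170.53,    0.23,   10.24]), 'wrist_force': array([0.42, 0.1 , 0.35])}
[0.64  0.142 0.271]
{'q': array([ 10.404,   8.042,   1.871,  84.076,   9.489, 179.943]), 'qd': array([ 3.772, -1.075, -0.272,  0.742,  0.325, -0.031]), 'ee_pos': array([0.565, 0.122, 0.302]), 'tcp_rot': array([-170.511,    0.238,   10.46 ])}
```

Request:
move_arm:
  jaw: [0,0]
  delta_pos:
    - [0,0,0]
    - [0,0,0]
  yaw: [0,0]

```text
time: 4.03
ee_pos: [0.5632, 0.126, 0.3027]
tcp_rot: [-170.5, 0.2, 10.8]
wrist_force: [0.2, -0.2, -0.2]
opening: 0.0853
grasp_force: 0.0
```

Request:
move_arm:
  jaw: [0,0,0,0,0]
  delta_pos:
    - [0,0,0]
    - [0,0,0]
    - [0,0,0]
    - [0,0,0]
    - [0,0,0]
  yaw: [0.12,0.12,0.12,0.12,0.12]

```text
time: 4.45
ee_pos: [0.5629, 0.127, 0.303]
tcp_rot: [-170.5, 0.1, 45.7]
wrist_force: [0.1, -0.6, 0.8]
opening: 0.085
grasp_force: 0.0
```

Request:
move_arm:
  jaw: [0,0,0,0,0,0,0,0,0,0]
  delta_pos:
    - [-0.008,0,0.005]
    - [-0.008,0,0.005]
    - [-0.008,0,0.005]
    - [-0.008,0,0.005]
    - [-0.008,0,0.005]
    - [-0.008,0,0.005]
    - [-0.008,0,0.005]
    - [-0.008,0,0.005]
    - [-0.008,0,0.005]
    - [-0.008,0,0.005]
  yaw: [0.12,0.12,0.12,0.12,0.12,0.12,0.12,0.12,0.12,0.12]

```text
time: 5.28
ee_pos: [0.4825, 0.1268, 0.3532]
tcp_rot: [-170.5, 0.2, 114.4]
wrist_force: [-0.2, 0.5, -0.6]
opening: 0.0852
grasp_force: 0.0
```

Request:
move_arm:
  jaw: [0,0,0,0,0,0,0,0,0,0]
  delta_pos:
    - [0,0,0]
    - [0,0,0]
    - [0,0,0]
    - [0,0,0]
    - [0,0,0]
    - [0,0,0]
    - [0,0,0]
    - [0,0,0]
    - [0,0,0]
    - [0,0,0]
  yaw: [0.12,0.12,0.12,0.12,0.12,0.12,0.12,0.12,0.12,0.12]

```text
time: 6.12
ee_pos: [0.4828, 0.1268, 0.353]
tcp_rot: [-170.5, 0.2, -176.8]
wrist_force: [-0.8, -0.9, 0.6]
opening: 0.0856
grasp_force: 0.0
```

Request:
move_arm:
  jaw: [0,0,0,0,0,0,0,0,0,0]
  delta_pos:
    - [0,0,0]
    - [0,0,0]
    - [0,0,0]
    - [0,0,0]
    - [0,0,0]
    - [0,0,0]
    - [0,0,0]
    - [0,0,0]
    - [0,0,0]
    - [0,0,0]
  yaw: [0.12,0.12,0.12,0.12,0.12,0.12,0.12,0.12,0.12,0.12]

```text
time: 6.95
ee_pos: [0.4827, 0.1268, 0.353]
tcp_rot: [-170.5, 0.2, -108.1]
wrist_force: [-0.6, 0.5, -0.3]
opening: 0.0856
grasp_force: 0.0
```

Request:
move_arm:
  jaw: [0,0,0,0,0,0,0,0,0,0]
  delta_pos:
    - [0,0,0]
    - [0,0,0]
    - [0,0,0]
    - [0,0,0]
    - [0,0,0]
    - [0,0,0]
    - [0,0,0]
    - [0,0,0]
    - [0,0,0]
    - [0,0,0]
  yaw: [0.12,0.12,0.12,0.12,0.12,0.12,0.12,0.12,0.12,0.12]

```text
time: 7.78
ee_pos: [0.4827, 0.1268, 0.353]
tcp_rot: [-170.5, 0.1, -39.3]
wrist_force: [-0.0, 0.1, -0.3]
opening: 0.0853
grasp_force: 0.0
```

Request:
move_arm:
  jaw: [0,0,0,0,0,0]
  delta_pos:
    - [0,0,0]
    - [0,0,0]
    - [0,0,0]
    - [0,0,0]
    - [0,0,0]
    - [0,0,0]
  yaw: [0.12,0.12,0.12,0.12,0.12,0]

```text
time: 8.28
ee_pos: [0.483, 0.1267, 0.3528]
tcp_rot: [-170.5, 0.2, -5.0]
wrist_force: [0.1, 0.3, 0.1]
opening: 0.0851
grasp_force: 0.0
```

```bash
python3 - <<'E'
from h import *
o=bot.get_obs(); print({k:np.round(o[k],2) for k in('q','qd','ee_pos','tcp_rot','time')})
E
```

```text
{'q': array([  12.67,   -4.43,   -5.31,   86.38,    9.1 , -162.12]), 'qd': array([-0.19, -0.62, -0.76, -1.77, -0.67, 13.63]), 'ee_pos': array([0.48, 0.13, 0.35]), 'tcp_rot': array([-1.705e+02,  1.700e-01, -4.980e+00]), 'time': np.float64(8.28)}
```

Request:
move_arm:
  jaw: [0,0,0,0,0,0,0]
  delta_pos:
    - [0,0,0]
    - [0,0,0]
    - [0,0,0]
    - [0,0,0]
    - [0,0,0]
    - [0,0,0]
    - [0,0,0]
  yaw: [0.12,0.12,0.12,0.12,0.12,0,0]

```text
time: 8.87
ee_pos: [0.4516, 0.2068, 0.3541]
tcp_rot: [-173.8, 0.2, 22.9]
wrist_force: [-0.4, 0.8, -0.0]
opening: 0.0854
grasp_force: 0.0
```

Request:
move_arm:
  jaw: [0,0,0,0]
  delta_pos:
    - [0,-0.03,0]
    - [0,-0.03,0]
    - [0,0,0]
    - [0,0,0]
  yaw: [0.12,0.12,0,0]

```text
time: 9.2
ee_pos: [0.4026, 0.2353, 0.3551]
tcp_rot: [-177.7, 0.3, 29.6]
wrist_force: [-0.0, -0.3, -0.5]
opening: 0.0856
grasp_force: 0.0
```

Request:
move_arm:
  jaw: [0,0,0]
  delta_pos:
    - [0,-0.034,0]
    - [0,0,0]
    - [0,0,0]
  yaw: [0.14,0,0]

```text
time: 9.45
ee_pos: [0.3732, 0.2461, 0.3549]
tcp_rot: [-179.8, 0.4, 33.2]
wrist_force: [-0.6, 0.5, 0.3]
opening: 0.0851
grasp_force: 0.0
```

```bash
python3 - <<'E'
from h import *
o=bot.get_obs(); print({k:np.round(o[k],2) for k in('q','qd','ee_pos','tcp_rot','time')})
E
```

```text
{'q': array([  33.34,   -9.61,   -9.55,   90.42,    0.23, -179.86]), 'qd': array([-1.41,  1.14,  0.79, -0.54,  0.23, -0.42]), 'ee_pos': array([0.37, 0.25, 0.35]), 'tcp_rot': array([-179.77,    0.36,   33.21]), 'time': np.float64(9.45)}
```

Request:
move_arm:
  jaw: [0,0,0,0,0,0,0,0,0,0]
  delta_pos:
    - [0,0,0]
    - [0,0,0]
    - [0.0075,0.0095,0]
    - [0.0075,0.0095,0]
    - [0.0075,0.0095,0]
    - [0.0075,0.0095,0]
    - [0.0075,0.0095,0]
    - [0.0075,0.0095,0]
    - [0.0075,0.0095,0]
    - [0.0075,0.0095,0]
  yaw: [-0.12,-0.12,-0.12,-0.12,-0.12,-0.12,-0.12,-0.12,-0.12,-0.12]

```text
time: 10.28
ee_pos: [0.435, 0.322, 0.3544]
tcp_rot: [-179.8, 0.4, -36.0]
wrist_force: [1.0, -0.0, -0.4]
opening: 0.085
grasp_force: 0.0
```

Request:
move_arm:
  jaw: [0,0,0,0,0,0,0,0,0,0]
  delta_pos:
    - [0.0075,0.0095,-0.008]
    - [0.0075,0.0095,-0.008]
    - [0,0,-0.008]
    - [0,0,-0.008]
    - [0,0,-0.008]
    - [0,0,-0.008]
    - [0,0,-0.008]
    - [0,0,-0.008]
    - [0,0,-0.008]
    - [0,0,-0.008]
  yaw: [-0.12,-0.12,-0.12,-0.12,-0.12,-0.12,-0.12,-0.12,-0.12,-0.12]

```text
time: 11.12
ee_pos: [0.4497, 0.3404, 0.2739]
tcp_rot: [-179.8, 0.4, -104.8]
wrist_force: [-0.2, -0.1, -0.5]
opening: 0.0857
grasp_force: 0.0
```

Request:
move_arm:
  jaw: [0,0,0,0,0,0,0,0,0,0]
  delta_pos:
    - [0,0,0]
    - [0,0,0]
    - [0,0,0]
    - [0,0,0]
    - [0,0,0]
    - [0,0,0]
    - [0,0,0]
    - [0,0,0]
    - [0,0,0]
    - [0,0,0]
  yaw: [-0.12,-0.12,-0.12,-0.12,-0.12,-0.12,-0.12,-0.12,-0.12,-0.12]

```text
time: 11.95
ee_pos: [0.4497, 0.3404, 0.2743]
tcp_rot: [-179.8, 0.4, -173.5]
wrist_force: [0.0, -0.5, -0.7]
opening: 0.0852
grasp_force: 0.0
```

Request:
move_arm:
  jaw: [0,0,0,0]
  delta_pos:
    - [0,0,0]
    - [0,0,0]
    - [0,0,0]
    - [0,0,0]
  yaw: [-0.12,-0.12,-0.04,0]

```text
time: 12.28
ee_pos: [0.4496, 0.3405, 0.2743]
tcp_rot: [-179.8, 0.4, 170.7]
wrist_force: [-0.0, -0.6, -0.4]
opening: 0.0854
grasp_force: 0.0
```

```bash
python3 - <<'E'
from fit import *
o=bot.get_obs(); print({k:np.round(o[k],4) for k in('q','qd','ee_pos','tcp_rot','time')})
save('wrist','w2.png'); m=camera_model('wrist')
for o in outline_of('wrist','cup_largest')[:2]:
    print(o['confidence'],o['xy'],o['mask'].sum())
    for z in (.003,):
        print(fit([(m,o['mask']>0)],'cup_largest',(.527,.3285,-.157),z,9))
E
```

```text
{'q': array([37.2229,  6.2107, -2.9986, 80.6546, -0.4309, 46.5384]), 'qd': array([ 0.2966, -0.1524, -0.1077, -0.0459, -0.0299, -5.7295]), 'ee_pos': array([0.4496, 0.3405, 0.2743]), 'tcp_rot': array([-179.8024,    0.4064,  170.6847]), 'time': np.float64(12.2833)}
0.6 [252.0, 273.8] 11125
(array([ 0.52432329,  0.3292027 , -0.15004814]), np.float64(0.04833164066076279))
```

View pics/w2.png

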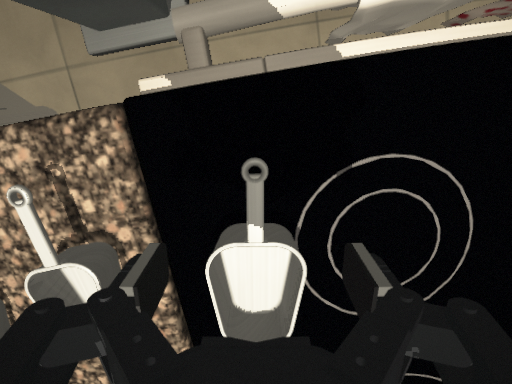

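Request:
move_arm:
  jaw: [0.4,0.4,0.4,0.4,0.4,0.4,0.4,0.4]
  delta_pos:
    - [-0.002,0.001,-0.012]
    - [0,0,-0.012]
    - [0,0,-0.012]
    - [0,0,-0.012]
    - [0,0,-0.012]
    - [0,0,-0.009]
    - [0,0,0]
    - [0,0,0]
  yaw: [0,0,0,0,0,0,0,0]
  force: 80

```text
time: 13.05
ee_pos: [0.4461, 0.3421, 0.205]
tcp_rot: [-179.7, 0.4, 171.0]
wrist_force: [0.5, -0.3, 0.0]
opening: 0.0513
grasp_force: 0.0
```

Request:
move_arm:
  jaw: [1,1,1,1,1,1,1,1]
  delta_pos:
    - [0,0,0]
    - [0,0,0]
    - [0,0,0]
    - [0,0,0]
    - [0,0,0]
    - [0,0,0]
    - [0,0,0]
    - [0,0,0]
  yaw: [0,0,0,0,0,0,0,0]

```text
time: 13.72
ee_pos: [0.4463, 0.3424, 0.2062]
tcp_rot: [-179.8, 0.4, 171.0]
wrist_force: [-1.2, -0.4, 5.5]
opening: 0.0093
grasp_force: 78.3
```

Request:
move_arm:
  jaw: [1,1,1,1,1,1,1,1]
  delta_pos:
    - [0,0,0.005]
    - [0,0,0.01]
    - [0,0,0.02]
    - [0,0,0.02]
    - [0,0,0.02]
    - [0,0,0.02]
    - [0,0,0]
    - [0,0,0]
  yaw: [0,0,0,0,0,0,0,0]

```text
time: 14.38
ee_pos: [0.4465, 0.3424, 0.3019]
tcp_rot: [-179.9, 0.5, 171.0]
wrist_force: [0.0, 0.5, -1.8]
opening: 0.0098
grasp_force: 78.1
```

```bash
python3 - <<'E'
from fit import *
o=bot.get_obs(); print({k:np.round(o[k],4) for k in('ee_pos','tcp_rot','wrist_force','torque','opening','grasp_force')})
a=save('wrist','w3.png'); b=save('side','s3.png'); c=camera('top')
cv2.imwrite('pics/c3.png',np.hstack([a[...,::-1][:,100:420],cv2.resize(b[220:320,200:380,::-1],(480,384)) [:, :]])[:, :800])
for n in('top','side'):
  m=camera_model(n)
  for o in outline_of(n,'cup_largest')[:1]: print(n,o['confidence'],o['xy'],o['mask'].sum(), fit([(m,o['mask']>0)],'cup_largest',(.525,.3295,-.157),.1,8))
E
```

```text
{'ee_pos': array([0.4465, 0.3424, 0.3019]), 'tcp_rot': array([-179.8731,    0.5025,  170.9912]), 'wrist_force': array([ 0.0283,  0.5343, -1.8228]), 'torque': array([0.0567, 0.0567, 0.0125]), 'opening': np.float64(0.0098), 'grasp_force': np.float64(78.143)}
top 0.62 [145.5, 223.4] 1017 (array([ 0.52613575,  0.32829394, -0.13742218]), np.float64(0.06453938782215118))
side 0.78 [303.8, 239.4] 1877 (array([ 0.52656982,  0.33259603, -0.17285694]), np.float64(0.06305087357759476))
```

View pics/c3.png

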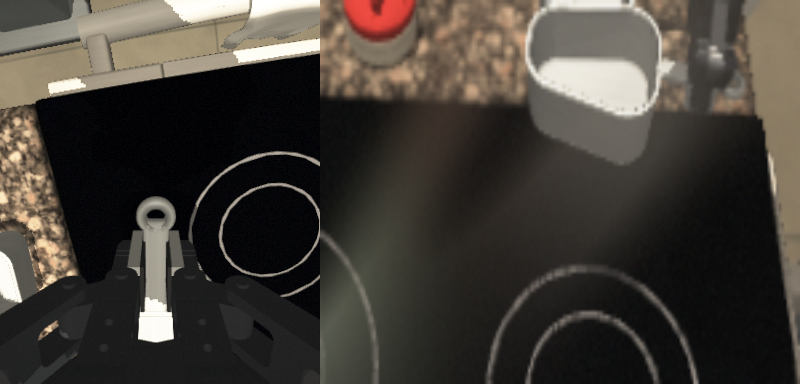

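```bash
cat >> fit.py <<'E'
from scipy.spatial.transform import Rotation as Ro
def fit5(views,t,p0,r0=9,full=False):
    """body-only pose fit [x,y,z mm, roll,pitch,yaw deg], handle neighbourhood ignored"""
    L=D[t][0]; B=parts(t,r0)[0]; Hd=np.array([[x,y,z] for x in(-.16,-L/2000+.002) for y in(-.03,.03) for z in(.03,.14)])
    def T(v,Q): return Ro.from_euler('xyz',v[3:],degrees=True).apply(Q)+np.array(v[:3])/1000
    V=[]
    for m,k in views:
        q=np.round(proj(m,T(p0,Hd))).astype(np.int32); W=np.ones((384,512),np.uint8); cv2.fillConvexPoly(W,cv2.convexHull(q),0)
        ys,xs=np.nonzero(k&(W>0)); x0,x1,y0,y1=max(xs.min()-10,0),min(xs.max()+11,512),max(ys.min()-10,0),min(ys.max()+11,384)
        K=cv2.resize(k[y0:y1,x0:x1].astype(np.float32),None,fx=UP,fy=UP); Wt=cv2.resize(W[y0:y1,x0:x1].astype(np.float32),None,fx=UP,fy=UP)
        V.append((m,cv2.GaussianBlur(K,(0,0),3),Wt,x0,y0))
    def cost(v):
        c=0
        for m,K,Wt,x0,y0 in V:
            q=(proj(m,T(v,B))-[x0,y0]+.5)*UP-.5; im=np.zeros(K.shape,np.uint8)
            cv2.fillConvexPoly(im,np.round(cv2.convexHull(q.astype(np.float32))*16).astype(np.int32),255,shift=4)
            c+=(Wt*(cv2.GaussianBlur(im.astype(np.float32)/255,(0,0),3)-K)**2).sum()/(K*Wt).sum()
        return c
    s=np.vstack([np.zeros(6),np.diag([5,5,5,5,5,5.])]); best=None
    for g in(1,-1):
        o=minimize(cost,p0,method='Nelder-Mead',options=dict(initial_simplex=np.array(p0)+g*s,xatol=.05,fatol=1e-5,maxiter=500))
        if best is None or o.fun<best.fun: best=o
    return best.x,best.fun
E
python3 - <<'E'
from fit import *
for n in('top','side'): camera(n)
vs=[(camera_model(n),outline_of(n,'cup_largest')[0]['mask']>0) for n in('top','side')]
for v in(vs,vs[1:]):
    x,c=fit5(v,'cup_largest',[526,329.5,99,0,0,-9]); print(np.round(x,1),round(c,4))
o=bot.get_obs(); print(o['ee_pos'],o['tcp_rot'],o['time'])
E
```

```text
Traceback (most recent call last):
IndexError: list index out of range
```

```bash
cat >> fit.py <<'E'
def see(n,t,near,tries=4,rad=.06):
    """mask of t in camera n near a world point, or None"""
    for _ in range(tries):
        camera(n); m=camera_model(n); e=proj(m,near)[0]
        for o in outline_of(n,t):
            if np.hypot(*(atz(m,o['xy'],near[2])-near)[:2])<rad: return (m,o['mask']>0)
    return None
E
python3 - <<'E'
from fit import *
vs=[see(n,'cup_largest',[.526,.3295,.13]) for n in('top','side')]
print([v is None for v in vs])
for v in([a for a in vs if a],vs[1:]):
    x,c=fit5(v,'cup_largest',[526,329.5,99,0,0,-9]); print(np.round(x,1),round(c,4))
o=bot.get_obs(); print(o['ee_pos'],o['tcp_rot'],o['time'])
E
```

```text
[False, False]
[526.1 331.3  96.5   5.4   1.4  -9.2] 0.0058
[525.6 329.3  96.1   0.6   1.3  -9.1] 0.0016
[0.44624191 0.34220988 0.30054594] [-179.77433892    0.40738086  170.99105149] 14.9833
```

```bash
python3 - <<'E'
from fit import *
near=np.array([.579,-.093,.01]); T=see('top','stand',near); S=see('side','stand',near); T2=see('top','stand',near); S2=see('side','stand',near)
for r0 in(12,16,20):
    for nm,v in(('T',[T]),('S',[S]),('T2',[T2]),('S2',[S2]),('TS',[T,S])):
        p,c=fit(v,'stand',(.579,-.093,-.235),0,r0); print(nm,r0,np.round(p[:2]*1000,1),round(np.degrees(p[2]),1),round(c,4))
E
```

```text
T 12 [580.6 -92.9] -14.4 0.0123
S 12 [579.9 -91.8] -9.3 0.0437
T2 12 [579.6 -91. ] -12.9 0.0114
S2 12 [578.3 -93.1] -13.3 0.0055
TS 12 [580.3 -92.7] -13.7 0.0603
T 16 [578.5 -92.3] -13.0 0.0518
S 16 [578.8 -92.5] -12.3 0.0888
T2 16 [577.6 -90.7] -12.2 0.0239
S2 16 [577.1 -93.5] -13.9 0.0256
TS 16 [578.7 -92.4] -13.5 0.1405
T 20 [577.7 -91.8] -12.0 0.1411
S 20 [576.6 -94.3] -26.4 0.1621
T2 20 [575.8 -89.8] -9.1 0.0967
S2 20 [575.2 -92.7] -13.7 0.0845
TS 20 [576.7 -93.5] -23.0 0.306
```

Request:
move_arm:
  jaw: [1,1,1,1,1,1,1,1,1,1]
  delta_pos:
    - [0.0034,-0.026,0]
    - [0.0034,-0.026,0]
    - [0.0034,-0.026,0]
    - [0.0034,-0.026,0]
    - [0.0034,-0.026,0]
    - [0.0034,-0.026,0]
    - [0.0034,-0.026,0]
    - [0.0034,-0.026,0]
    - [0.0034,-0.026,0]
    - [0.0034,-0.026,0]
  yaw: [-0.005,-0.005,-0.005,-0.005,-0.005,-0.005,-0.005,-0.005,-0.005,-0.005]

```text
time: 16.22
ee_pos: [0.4802, 0.081, 0.3009]
tcp_rot: [-179.8, 0.4, 168.1]
wrist_force: [0.6, 0.8, -0.3]
opening: 0.0095
grasp_force: 78.2
```

Request:
move_arm:
  jaw: [1,1,1,1,1,1,1,1,1]
  delta_pos:
    - [0.0034,-0.026,0]
    - [0.0034,-0.026,0]
    - [0.0034,-0.026,0]
    - [0.0034,-0.026,0]
    - [0.0034,-0.026,0]
    - [0.0034,-0.026,0]
    - [0,0,-0.02]
    - [0,0,-0.015]
    - [0,0,0]
  yaw: [-0.005,-0.005,-0.005,-0.005,-0.005,-0.005,0,0,0]

```text
time: 16.97
ee_pos: [0.4999, -0.0742, 0.2628]
tcp_rot: [-179.8, 0.2, 166.3]
wrist_force: [-0.8, 0.8, -1.9]
opening: 0.0096
grasp_force: 78.2
```

```bash
python3 - <<'E'
from fit import *
o=bot.get_obs(); print(o['ee_pos'],o['tcp_rot'],o['time'])
vs=[see(n,'cup_largest',[.579,-.093,.09]) for n in('top','side')]
print([v is None for v in vs])
for v in([a for a in vs if a],vs[:1],vs[1:]):
    if v[0]: x,c=fit5(v,'cup_largest',[579,-92.5,62,0,0,-13.5]); print(np.round(x,1),round(c,4))
b=save('side','s4.png'); t=camera('top')
cv2.imwrite('pics/c4.png',np.hstack([cv2.resize(b[100:196,220:320,::-1],(400,384)),cv2.resize(t[150:246,250:350,::-1],(400,384))]))
E
```

```text
[ 0.49990473 -0.07424481  0.2628023 ] [-1.79760336e+02  1.77841071e-01  1.66341894e+02] 16.9667
[False, False]
[578.9 -93.4  59.9  -0.9  -4.1  -3.2] 3.9323
[ 5.778e+02 -9.280e+01  4.790e+01  7.000e-01  5.000e-01 -4.400e+00] 3.8674
[577.9 -94.   58.6   8.    4.1 -21.3] 0.0069
```

View pics/c4.png

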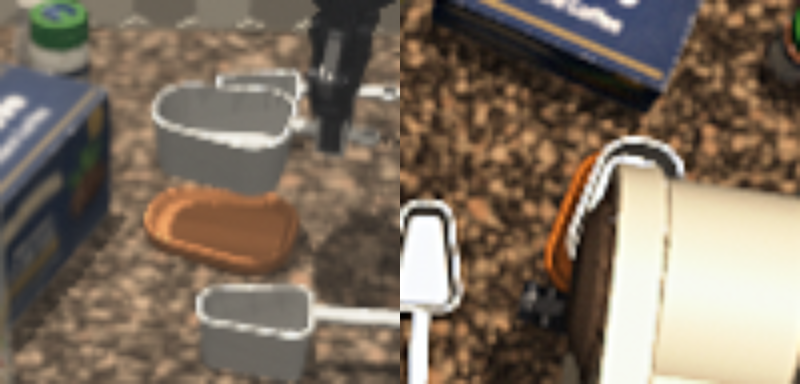

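Request:
move_arm:
  jaw: [1,1,1,1,1,1,1,1,1]
  delta_pos:
    - [0.001,0,-0.008]
    - [0,0,-0.008]
    - [0,0,-0.008]
    - [0,0,-0.008]
    - [0,0,-0.007]
    - [0,0,-0.004]
    - [0,0,-0.002]
    - [0,0,-0.002]
    - [0,0,0]
  yaw: [0,0,0,0,0,0,0,0,0]

```text
time: 18.02
ee_pos: [0.5017, -0.0738, 0.2185]
tcp_rot: [-179.8, 0.4, 166.4]
wrist_force: [0.0, 0.7, -1.5]
opening: 0.0095
grasp_force: 78.2
```

```bash
python3 - <<'E'
from fit import *
o=bot.get_obs(); print(o['ee_pos'],o['tcp_rot'],o['torque'],o['time'])
b=save('side','s5.png'); w=camera('wrist')
cv2.imwrite('pics/c5.png',np.hstack([cv2.resize(b[100:196,220:320,::-1],(400,384)),w[::-1,56:456,::-1][::-1]]))
E
```

```text
[ 0.50165847 -0.07378051  0.21846848] [-179.78431108    0.40680026  166.40552889] [ 0.00858868  0.09349444 -0.02873084] 18.0167
```

View pics/c5.png

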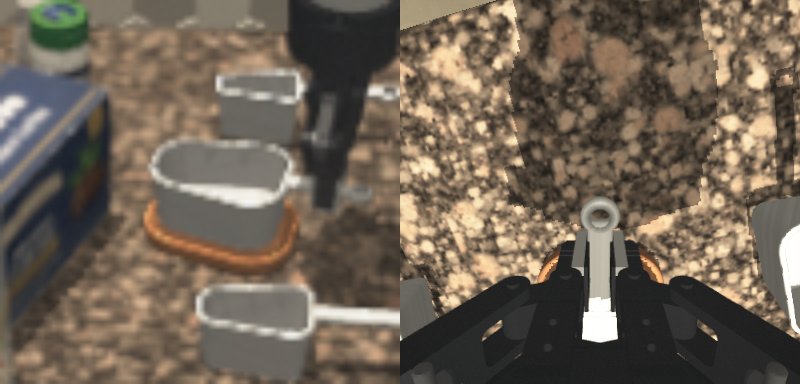

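Request:
move_arm:
  jaw: [1,1,1,1,1]
  delta_pos:
    - [0,0,-0.002]
    - [0,0,-0.002]
    - [0,0,-0.0015]
    - [0,0,-0.0015]
    - [0,0,0]
  yaw: [0,0,0,0,0]

```text
time: 18.53
ee_pos: [0.5016, -0.0737, 0.2113]
tcp_rot: [-179.8, 0.4, 166.4]
wrist_force: [-0.6, -0.9, -1.1]
opening: 0.0096
grasp_force: 78.3
```

Request:
move_arm:
  jaw: [1,1,1,1]
  delta_pos:
    - [0,0,-0.001]
    - [0,0,-0.001]
    - [0,0,0]
    - [0,0,0]
  yaw: [0,0,0,0]

```text
time: 18.87
ee_pos: [0.5017, -0.0738, 0.2097]
tcp_rot: [-179.8, 0.4, 166.4]
wrist_force: [-0.1, 0.4, -0.4]
opening: 0.0097
grasp_force: 78.4
```

Request:
move_arm:
  jaw: [1,1,1]
  delta_pos:
    - [0,0,-0.001]
    - [0,0,0]
    - [0,0,0]
  yaw: [0,0,0]

```text
time: 19.12
ee_pos: [0.5017, -0.0737, 0.2094]
tcp_rot: [-179.8, 0.5, 166.4]
wrist_force: [-2.2, 1.0, 5.8]
opening: 0.0096
grasp_force: 79.0
```

Request:
move_arm:
  jaw: [1,1,1]
  delta_pos:
    - [0,0,-0.001]
    - [0,0,0]
    - [0,0,0]
  yaw: [0,0,0]

```text
time: 19.37
ee_pos: [0.5017, -0.0737, 0.209]
tcp_rot: [-179.8, 0.5, 166.4]
wrist_force: [-5.4, 1.6, 11.0]
opening: 0.0094
grasp_force: 79.7
```

Request:
move_arm:
  jaw: [1,1,1,1]
  delta_pos:
    - [-0.001,0.0002,0]
    - [-0.0005,0,0]
    - [0,0,0]
    - [0,0,0]
  yaw: [0,0,0,0]

```text
time: 19.7
ee_pos: [0.5007, -0.0736, 0.2086]
tcp_rot: [-179.8, 0.5, 166.4]
wrist_force: [0.7, -0.1, 5.7]
opening: 0.0093
grasp_force: 79.1
```

```bash
python3 - <<'E'
from fit import *
o=bot.get_obs(); print(o['ee_pos'],o['tcp_rot'],o['torque'],o['wrist_force'],o['time'])
v=see('side','cup_largest',[.579,-.093,.03])
if v: print(fit5([v],'cup_largest',[578,-93,6,0,0,-13.5]))
E
```

```text
[ 0.50071215 -0.07363328  0.20855109] [-179.8001338     0.54899251  166.41059051] [-0.02251617 -0.52414594 -0.02691851] [ 0.73204253 -0.05568413  5.66536944] 19.7
(array([581.20993871, -97.35578074,   3.34284041,   6.59783371,
         0.98819712, -17.89065661]), np.float64(0.0030918431002646685))
```

Request:
move_arm:
  jaw: [0.8,0.7,0.6,0.5,0.4,0.4,0.4,0.4,0.4,0.4]
  delta_pos:
    - [0,0,0]
    - [0,0,0]
    - [0,0,0]
    - [0,0,0]
    - [0,0,0]
    - [0,0,0.01]
    - [0,0,0.02]
    - [0,0,0.03]
    - [-0.02,0,0.04]
    - [-0.02,0,0]
  yaw: [0,0,0,0,0,0,0,0,0,0]

```text
time: 20.63
ee_pos: [0.4623, -0.0737, 0.312]
tcp_rot: [-179.8, 0.9, 166.4]
wrist_force: [0.4, -0.4, 0.7]
opening: 0.0511
grasp_force: 0.0
```

```bash
python3 - <<'E'
from fit import *
o=bot.get_obs(); print(o['ee_pos'],o['tcp_rot'],o['torque'],o['wrist_force'],o['time'])
v=see('side','cup_largest',[.579,-.093,.03])
if v: print(fit([v],'cup_largest',(.578,-.093,-.235),.006,8)); print(fit5([v],'cup_largest',[578,-93,6,0,0,-13.5]))
b=camera('side'); w=camera('wrist'); m=camera_model('wrist')
for o in outline_of('wrist','cup_largest')[:1]: print(fit([(m,o['mask']>0)],'cup_largest',(.578,-.093,-.235),.006,8))
cv2.imwrite('pics/c6.png',np.hstack([cv2.resize(b[100:196,220:320,::-1],(400,384)),w[:,56:456,::-1]]))
E
```

```text
[ 0.46234872 -0.07367586  0.31204624] [-179.82202866    0.89491687  166.42241326] [-0.02161539 -0.06382074  0.01144876] [ 0.36811057 -0.35381911  0.70137394] 20.6333
(array([ 0.57977315, -0.09288616, -0.23756798]), np.float64(0.009489334188401699))
(array([579.97913411, -92.42915436,   6.12981084,   1.61475838,
         1.41750923, -14.67814285]), np.float64(0.002222394337877631))
(array([ 0.57911739, -0.09222443, -0.24207884]), np.float64(0.11912969499826431))
```

View pics/c6.png

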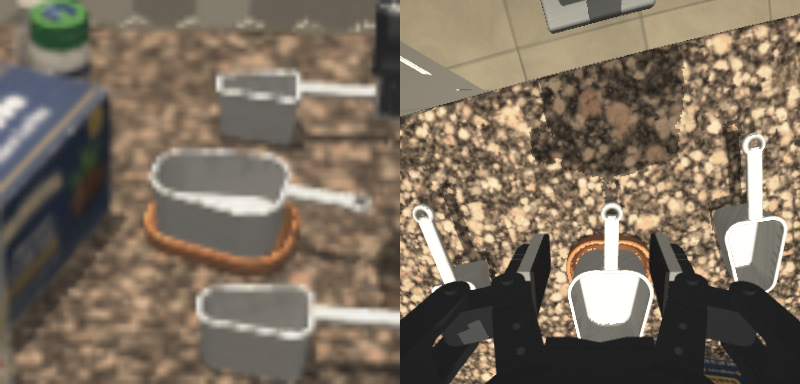

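Request:
move_arm:
  jaw: [0.2,0.2,0.2,0.2,0.2,0.2,0.2,0.2,0.2,0.2]
  delta_pos:
    - [-0.0022,0.0248,-0.003]
    - [-0.0022,0.0248,-0.003]
    - [-0.0022,0.0248,-0.003]
    - [-0.0022,0.0248,-0.003]
    - [-0.0022,0.0248,-0.003]
    - [-0.0022,0.0248,-0.003]
    - [-0.0022,0.0248,-0.003]
    - [-0.0022,0.0248,-0.003]
    - [-0.0022,0.0248,-0.003]
    - [-0.0022,0.0248,-0.003]
  yaw: [0.029,0.029,0.029,0.029,0.029,0.029,0.029,0.029,0.029,0.029]

```text
time: 21.72
ee_pos: [0.4396, 0.1759, 0.2739]
tcp_rot: [-179.8, 0.3, -176.9]
wrist_force: [-0.0, -0.3, 0.2]
opening: 0.0686
grasp_force: 0.0
```

Request:
move_arm:
  jaw: [0.2,0.2]
  delta_pos:
    - [0,0,0]
    - [0,0,0]
  yaw: [0,0]

```text
time: 21.88
ee_pos: [0.4396, 0.1756, 0.2738]
tcp_rot: [-179.7, 0.3, -176.8]
wrist_force: [-0.5, -0.1, 1.2]
opening: 0.0684
grasp_force: 0.0
```

```bash
cat > handle.py <<'E'
from fit import *
def look(t,p0,z0):
    """wrist fit restricted to what is not hidden by the gripper (rows below 330 ignored via body silhouette)"""
    w=camera('wrist'); m=camera_model('wrist'); o=bot.get_obs()
    near=np.array([p0[0],p0[1],z0+.04]); e=proj(m,near)[0]
    L=[a for a in outline_of('wrist',t) if np.hypot(*(np.array(a['xy'])-e))<80]
    if not L: return None,o
    k=L[0]['mask']>0
    # handle axis: centroid line of the strap rows, at strap top
    f=lambda x:proj(m,[p0[0]+x*np.cos(p0[2]),p0[1]+x*np.sin(p0[2]),z0+.046])[0]
    r0,r1=sorted([f(-.092)[1],f(-D[t][0]/2000-.006)[1]]); pts=[]
    for r in range(int(r0)+1,int(r1)):
        c=np.nonzero(k[r])[0]; c0=f(-.07)[0]; c=c[np.abs(c-c0)<25]
        if len(c)>3: pts.append(atz(m,[c.mean(),r],z0+.046)[:2])
    rows=np.nonzero(k.any(1))[0]; top=rows.min(); ctop=np.nonzero(k[top])[0].mean()
    end=atz(m,[ctop,top],z0+.046)[:2]
    P=np.array(pts); c=P.mean(0); u=np.linalg.svd(P-c)[2][0]; u*=np.sign(u[0])
    s=(end-c)@u; tip=c+s*u
    org=tip+u*.111
    return (org,np.degrees(np.arctan2(u[1],u[0])),len(P)),o
E
python3 - <<'E'
from handle import *
r,o=look('cup_second',(.520,.178,.05),0); print(r,o['ee_pos'],o['tcp_rot'],o['time'])
E
```

```text
(array([0.51808769, 0.17971466]), np.float64(4.466371355011622), 55) [0.43968361 0.17477585 0.27413665] [-179.73729135    0.32692143 -176.92490788] 21.9333
```

Request:
move_arm:
  jaw: [0.4,0.4,0.4,0.4,0.4,0.4,0.4,0.4]
  delta_pos:
    - [-0.001,-0.0014,-0.012]
    - [0,0,-0.012]
    - [0,0,-0.012]
    - [0,0,-0.012]
    - [0,0,-0.01]
    - [0,0,-0.0045]
    - [0,0,0]
    - [0,0,0]
  yaw: [0.008,0,0,0,0,0,0,0]
  force: 80

```text
time: 22.65
ee_pos: [0.4385, 0.173, 0.2124]
tcp_rot: [-179.8, 0.4, -176.5]
wrist_force: [0.6, 0.1, 0.7]
opening: 0.0511
grasp_force: 0.0
```

Request:
move_arm:
  jaw: [1,1,1,1,1,1,1,1]
  delta_pos:
    - [0,0,0]
    - [0,0,0]
    - [0,0,0]
    - [0,0,0]
    - [0,0,0]
    - [0,0,0]
    - [0,0,0]
    - [0,0,0]
  yaw: [0,0,0,0,0,0,0,0]

```text
time: 23.32
ee_pos: [0.4386, 0.1731, 0.2128]
tcp_rot: [-179.8, 0.4, -176.5]
wrist_force: [-2.0, -0.6, 5.7]
opening: 0.0087
grasp_force: 78.6
```

Request:
move_arm:
  jaw: [1,1,1,1,1,1,1,1]
  delta_pos:
    - [0,0,0.005]
    - [0,0,0.01]
    - [0,0,0.02]
    - [0,0,0.02]
    - [0,0,0.025]
    - [0,0,0.025]
    - [0,0,0]
    - [0,0,0]
  yaw: [0,0,0,0,0,0,0,0]

```text
time: 23.98
ee_pos: [0.4389, 0.1731, 0.3192]
tcp_rot: [-179.8, 0.6, -176.5]
wrist_force: [0.1, -0.3, -2.3]
opening: 0.0088
grasp_force: 78.3
```

```bash
python3 - <<'E'
from fit import *
o=bot.get_obs(); print(o['ee_pos'],o['tcp_rot'],o['torque'],o['wrist_force'],o['time'])
v=see('side','cup_second',[.519,.178,.13])
v=v or see('side','cup_largest',[.519,.178,.13])
if v:
  x,c=fit5([v],'cup_second',[519,178,105,0,0,3.5]); print(np.round(x,1),c)
E
```

```text
[0.43885117 0.17313252 0.31917373] [-179.82806207    0.57058182 -176.52016165] [-0.01901077  0.05636745  0.00358796] [ 0.10344991 -0.25917327 -2.295018  ] 23.9833
[ 5.190e+02  1.769e+02  1.042e+02 -5.000e-01  1.100e+00  2.600e+00] 0.0036825770512223244
```

Request:
move_arm:
  jaw: [1,1,1,1,1,1,1,1,1,1]
  delta_pos:
    - [0.0062,-0.0247,0]
    - [0.0062,-0.0247,0]
    - [0.0062,-0.0247,0]
    - [0.0062,-0.0247,0]
    - [0.0062,-0.0247,0]
    - [0.0062,-0.0247,0]
    - [0.0062,-0.0247,0]
    - [0.0062,-0.0247,0]
    - [0.0062,-0.0247,0]
    - [0.0062,-0.0247,0]
  yaw: [-0.0298,-0.0298,-0.0298,-0.0298,-0.0298,-0.0298,-0.0298,-0.0298,-0.0298,-0.0298]

```text
time: 24.92
ee_pos: [0.5003, -0.0753, 0.316]
tcp_rot: [-179.8, 0.3, 166.3]
wrist_force: [-0.1, 0.5, -0.9]
opening: 0.0091
grasp_force: 78.4
```

Request:
move_arm:
  jaw: [1,1,1,1,1,1]
  delta_pos:
    - [0,0,0]
    - [0,0,-0.012]
    - [0,0,-0.012]
    - [0,0,-0.01]
    - [0,0,0]
    - [0,0,0]
  yaw: [0,0,0,0,0,0]

```text
time: 25.42
ee_pos: [0.5001, -0.0732, 0.2822]
tcp_rot: [-179.8, 0.3, 166.5]
wrist_force: [-0.7, -0.5, 0.0]
opening: 0.0086
grasp_force: 78.4
```

```bash
python3 - <<'E'
from fit import *
o=bot.get_obs(); print(o['ee_pos'],o['tcp_rot'],o['torque'],o['wrist_force'],o['time'])
b=camera('side'); w=camera('wrist')
cv2.imwrite('pics/c7.png',np.hstack([cv2.resize(b[100:196,220:320,::-1],(400,384)),w[:,56:456,::-1]]))
E
```

```text
[ 0.50006731 -0.07321336  0.28217143] [-179.77427839    0.28750998  166.48161101] [-0.00993041  0.05307309  0.00923718] [-0.65641253 -0.52603618  0.04928408] 25.4167
```

View pics/c7.png

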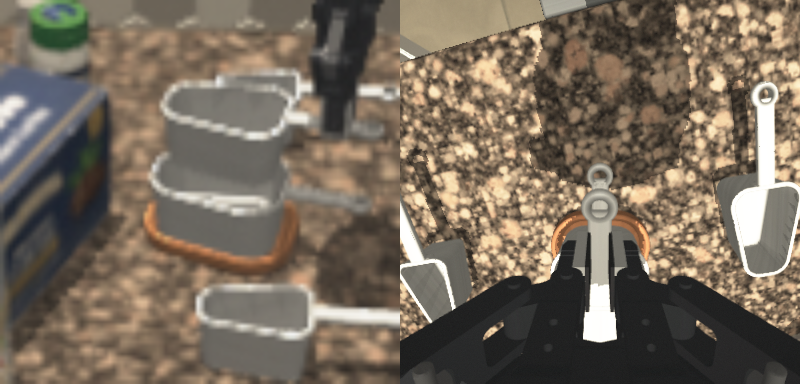

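Request:
move_arm:
  jaw: [1,1,1,1,1,1,1,1,1,1]
  delta_pos:
    - [0.001,-0.0004,-0.006]
    - [0,0,-0.006]
    - [0,0,-0.006]
    - [0,0,-0.006]
    - [0,0,-0.006]
    - [0,0,-0.006]
    - [0,0,-0.006]
    - [0,0,-0.005]
    - [0,0,-0.003]
    - [0,0,0]
  yaw: [0,0,0,0,0,0,0,0,0,0]

```text
time: 26.35
ee_pos: [0.5013, -0.0744, 0.2326]
tcp_rot: [-179.8, 0.4, 166.4]
wrist_force: [-0.1, 0.2, -1.3]
opening: 0.0088
grasp_force: 78.4
```

Request:
move_arm:
  jaw: [1,1,1,1]
  delta_pos:
    - [0,0,-0.0015]
    - [0,0,-0.0015]
    - [0,0,0]
    - [0,0,0]
  yaw: [0,0,0,0]

```text
time: 26.68
ee_pos: [0.5016, -0.0744, 0.2306]
tcp_rot: [-179.8, 0.4, 166.4]
wrist_force: [-0.3, 1.0, 0.2]
opening: 0.0091
grasp_force: 78.4
```

Request:
move_arm:
  jaw: [1,1,1,1]
  delta_pos:
    - [-0.0003,0.0005,-0.001]
    - [0,0,-0.001]
    - [0,0,0]
    - [0,0,0]
  yaw: [0,0,0,0]

```text
time: 27.02
ee_pos: [0.5012, -0.0738, 0.2284]
tcp_rot: [-179.8, 0.4, 166.4]
wrist_force: [-0.7, -0.3, -1.0]
opening: 0.0084
grasp_force: 78.4
```

Request:
move_arm:
  jaw: [1,1,1]
  delta_pos:
    - [0,0,-0.001]
    - [0,0,0]
    - [0,0,0]
  yaw: [0,0,0]

```text
time: 27.27
ee_pos: [0.5013, -0.0739, 0.2275]
tcp_rot: [-179.8, 0.4, 166.4]
wrist_force: [-1.1, 0.1, -0.7]
opening: 0.0087
grasp_force: 78.5
```

Request:
move_arm:
  jaw: [1,1,1]
  delta_pos:
    - [0,0,-0.001]
    - [0,0,0]
    - [0,0,0]
  yaw: [0,0,0]

```text
time: 27.52
ee_pos: [0.5013, -0.0739, 0.2269]
tcp_rot: [-179.8, 0.4, 166.4]
wrist_force: [-1.6, -0.2, 5.1]
opening: 0.0088
grasp_force: 79.1
```

Request:
move_arm:
  jaw: [0.8,0.7,0.6,0.5,0.4,0.4,0.4,0.4,0.4,0.4]
  delta_pos:
    - [0,0,0]
    - [0,0,0]
    - [0,0,0]
    - [0,0,0]
    - [0,0,0]
    - [0,0,0.01]
    - [0,0,0.02]
    - [0,0,0.03]
    - [-0.02,0,0.03]
    - [-0.02,0,0]
  yaw: [0,0,0,0,0,0,0,0,0,0]

```text
time: 28.35
ee_pos: [0.4618, -0.074, 0.3226]
tcp_rot: [-179.8, 0.8, 166.4]
wrist_force: [0.5, 1.2, 0.4]
opening: 0.051
grasp_force: 0.0
```

```bash
python3 - <<'E'
from fit import *
b=camera('side'); w=camera('wrist'); o=bot.get_obs(); print(o['ee_pos'],o['tcp_rot'],o['time'])
m=camera_model('side')
v=see('side','cup_second',[.579,-.093,.04])
if v: print(v[1].sum())
cv2.imwrite('pics/c8.png',np.hstack([cv2.resize(b[100:196,220:320,::-1],(400,384)),w[:,56:456,::-1]]))
E
```

```text
[ 0.45993718 -0.07389587  0.31896945] [-179.79181449    0.58304957  166.39312326] 28.45
507
```

View pics/c8.png

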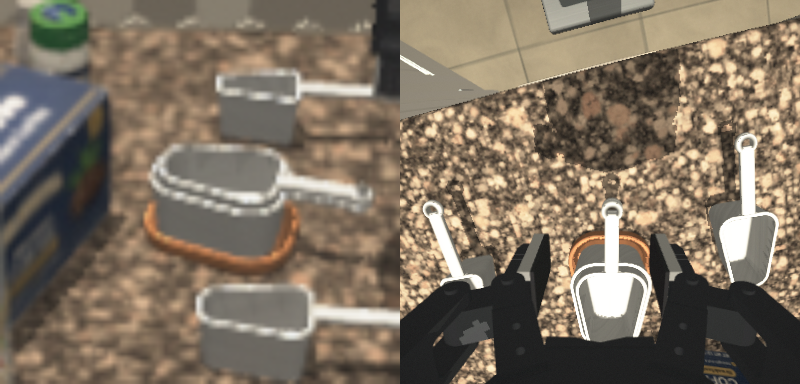

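Request:
move_arm:
  jaw: [0.2,0.2,0.2,0.2,0.2,0.2,0.2,0.2,0.2,0.2]
  delta_pos:
    - [0.0021,0.0153,-0.0055]
    - [0.0021,0.0153,-0.0055]
    - [0.0021,0.0153,-0.0055]
    - [0.0021,0.0153,-0.0055]
    - [0.0021,0.0153,-0.0055]
    - [0.0021,0.0153,-0.0055]
    - [0.0021,0.0153,-0.0055]
    - [0.0021,0.0153,-0.0055]
    - [0,0,0]
    - [0,0,0]
  yaw: [0.0231,0.0231,0.0231,0.0231,0.0231,0.0231,0.0231,0.0231,0,0]

```text
time: 29.38
ee_pos: [0.4783, 0.049, 0.2715]
tcp_rot: [-179.8, 0.3, 177.1]
wrist_force: [-0.3, -0.6, -0.6]
opening: 0.0684
grasp_force: 0.0
```

```bash
python3 - <<'E'
from handle import *
r,o=look('cup_third',(.5565,.0445,-.05),0); print(r,o['ee_pos'],o['tcp_rot'],o['time'])
E
```

```text
None [0.47826056 0.04853921 0.27194927] [-179.76189052    0.34890276  177.00682655] 29.4333
```

```bash
python3 - <<'E'
from handle import *
for _ in range(3):
    r,o=look('cup_third',(.5565,.0445,-.05),0)
    if r: break
print(r,o['ee_pos'],o['tcp_rot'],o['time'])
if not r:
    for t in list(D)[:4]: print(t,[(round(a['confidence'],2),np.round(a['xy'])) for a in outline_of('wrist',t)])
    print(proj(camera_model('wrist'),[.5565,.0445,.04]))
E
```

```text
(array([0.55446118, 0.0432836 ]), np.float64(-4.745700372775556), 62) [0.47823664 0.04803426 0.27251457] [-179.77441596    0.41302635  176.94414545] 29.5333
```

Request:
move_arm:
  jaw: [0.4,0.4,0.4,0.4,0.4,0.4,0.4,0.4]
  delta_pos:
    - [-0.002,0.001,-0.012]
    - [0,0,-0.012]
    - [0,0,-0.012]
    - [0,0,-0.012]
    - [0,0,-0.008]
    - [0,0,-0.004]
    - [0,0,0]
    - [0,0,0]
  yaw: [-0.007,0,0,0,0,0,0,0]
  force: 80

```text
time: 30.25
ee_pos: [0.4761, 0.0495, 0.2124]
tcp_rot: [-179.8, 0.4, 176.6]
wrist_force: [0.0, -0.2, 0.3]
opening: 0.0511
grasp_force: 0.0
```

Request:
move_arm:
  jaw: [1,1,1,1,1,1,1,1]
  delta_pos:
    - [0,0,0]
    - [0,0,0]
    - [0,0,0]
    - [0,0,0]
    - [0,0,0]
    - [0,0,0]
    - [0,0,0]
    - [0,0,0]
  yaw: [0,0,0,0,0,0,0,0]

```text
time: 30.92
ee_pos: [0.476, 0.0495, 0.2127]
tcp_rot: [-179.8, 0.4, 176.6]
wrist_force: [-1.8, -0.1, 5.0]
opening: 0.0088
grasp_force: 78.5
```

Request:
move_arm:
  jaw: [1,1,1,1,1,1,1,1]
  delta_pos:
    - [0,0,0.005]
    - [0,0,0.01]
    - [0,0,0.02]
    - [0,0,0.02]
    - [0,0,0.025]
    - [0,0,0.025]
    - [0,0,0]
    - [0,0,0]
  yaw: [0,0,0,0,0,0,0,0]

```text
time: 31.58
ee_pos: [0.4764, 0.0496, 0.3192]
tcp_rot: [-179.8, 0.6, 176.6]
wrist_force: [0.1, -0.4, -1.2]
opening: 0.0092
grasp_force: 78.3
```

```bash
python3 - <<'E'
from fit import *
o=bot.get_obs(); print(o['ee_pos'],o['tcp_rot'],o['torque'],o['wrist_force'],o['time'])
v=see('side','cup_third',[.556,.0445,.13]) or see('side','cup_smallest',[.556,.0445,.13]) or see('side','cup_second',[.556,.0445,.13])
if v:
  x,c=fit5([v],'cup_third',[556,44.5,105,0,0,-3.5]); print(np.round(x,1),c)
E
```

```text
[0.47636058 0.04957274 0.31923872] [-179.81048819    0.58015812  176.59745788] [0.0074666  0.04525859 0.00502605] [ 0.0598837  -0.35996807 -1.21706924] 31.5833
[556.   43.4 102.8  11.    7.  -11.1] 0.004914451856166124
```

Request:
move_arm:
  jaw: [1,1,1,1,1,1,1,1,1,1]
  delta_pos:
    - [0.0042,-0.0206,0]
    - [0.0042,-0.0206,0]
    - [0.0042,-0.0206,0]
    - [0.0042,-0.0206,0]
    - [0.0042,-0.0206,0]
    - [0.0042,-0.0206,0]
    - [0,0,-0.015]
    - [0,0,-0.012]
    - [0,0,-0.006]
    - [0,0,0]
  yaw: [-0.0297,-0.0297,-0.0297,-0.0297,-0.0297,-0.0297,0,0,0,0]

```text
time: 32.52
ee_pos: [0.5005, -0.0736, 0.2819]
tcp_rot: [-179.8, 0.2, 166.4]
wrist_force: [0.0, -0.0, -0.8]
opening: 0.0091
grasp_force: 78.4
```

```bash
python3 - <<'E'
from fit import *
o=bot.get_obs(); print(o['ee_pos'],o['tcp_rot'],o['torque'],o['wrist_force'],o['time'])
b=camera('side'); w=camera('wrist')
cv2.imwrite('pics/c9.png',np.hstack([cv2.resize(b[100:196,220:320,::-1],(400,384)),w[:,56:456,::-1]]))
E
```

```text
[ 0.50051836 -0.07359264  0.28186501] [-1.79767865e+02  1.75210159e-01  1.66422417e+02] [0.0463381  0.12169559 0.0336404 ] [ 0.03110338 -0.00920724 -0.78438157] 32.5167
```

View pics/c9.png

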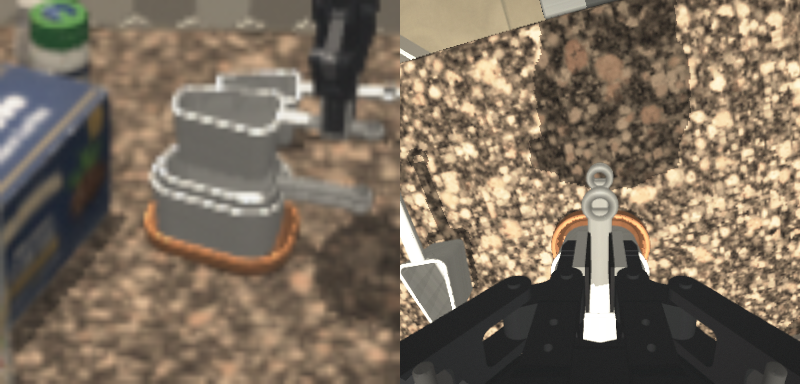

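Request:
move_arm:
  jaw: [1,1,1,1,1,1,1,1,1,1]
  delta_pos:
    - [0.0005,0,-0.006]
    - [0,0,-0.006]
    - [0,0,-0.006]
    - [0,0,-0.006]
    - [0,0,-0.006]
    - [0,0,-0.006]
    - [0,0,-0.005]
    - [0,0,-0.003]
    - [0,0,-0.0015]
    - [0,0,0]
  yaw: [0,0,0,0,0,0,0,0,0,0]

```text
time: 33.45
ee_pos: [0.5017, -0.0741, 0.2386]
tcp_rot: [-179.8, 0.4, 166.4]
wrist_force: [0.3, -0.3, -0.3]
opening: 0.0088
grasp_force: 78.4
```

Request:
move_arm:
  jaw: [1,1,1]
  delta_pos:
    - [0,0,-0.001]
    - [0,0,0]
    - [0,0,0]
  yaw: [0,0,0]

```text
time: 33.7
ee_pos: [0.5018, -0.0741, 0.2382]
tcp_rot: [-179.8, 0.4, 166.4]
wrist_force: [0.3, -0.3, -0.3]
opening: 0.0088
grasp_force: 78.4
```

Request:
move_arm:
  jaw: [1,1,1]
  delta_pos:
    - [0,0,-0.001]
    - [0,0,0]
    - [0,0,0]
  yaw: [0,0,0]

```text
time: 33.95
ee_pos: [0.5017, -0.0741, 0.2369]
tcp_rot: [-179.8, 0.4, 166.4]
wrist_force: [0.0, 0.2, -1.0]
opening: 0.0089
grasp_force: 78.4
```

Request:
move_arm:
  jaw: [1,1,1]
  delta_pos:
    - [0,0,-0.001]
    - [0,0,0]
    - [0,0,0]
  yaw: [0,0,0]

```text
time: 34.2
ee_pos: [0.5017, -0.0741, 0.2359]
tcp_rot: [-179.8, 0.4, 166.4]
wrist_force: [-0.6, 0.7, -0.1]
opening: 0.0088
grasp_force: 78.4
```

Request:
move_arm:
  jaw: [1,1,1]
  delta_pos:
    - [0,0,-0.001]
    - [0,0,0]
    - [0,0,0]
  yaw: [0,0,0]

```text
time: 34.45
ee_pos: [0.5018, -0.0741, 0.2351]
tcp_rot: [-179.8, 0.4, 166.4]
wrist_force: [-0.5, 0.6, 1.3]
opening: 0.0089
grasp_force: 78.6
```

Request:
move_arm:
  jaw: [1,1,1]
  delta_pos:
    - [0,0,-0.0008]
    - [0,0,0]
    - [0,0,0]
  yaw: [0,0,0]

```text
time: 34.7
ee_pos: [0.5018, -0.0741, 0.2346]
tcp_rot: [-179.8, 0.4, 166.4]
wrist_force: [-2.3, -0.0, 4.3]
opening: 0.0087
grasp_force: 79.0
```

Request:
move_arm:
  jaw: [0.8,0.7,0.6,0.5,0.4,0.4,0.4,0.4,0.4,0.4]
  delta_pos:
    - [0,0,0]
    - [0,0,0]
    - [0,0,0]
    - [0,0,0]
    - [0,0,0]
    - [0,0,0.01]
    - [0,0,0.02]
    - [0,0,0.03]
    - [-0.02,0,0.03]
    - [-0.02,0,0]
  yaw: [0,0,0,0,0,0,0,0,0,0]

```text
time: 35.53
ee_pos: [0.4623, -0.0741, 0.3303]
tcp_rot: [-179.8, 0.8, 166.4]
wrist_force: [0.7, -0.2, 1.0]
opening: 0.051
grasp_force: 0.0
```

```bash
python3 - <<'E'
from fit import *
b=camera('side'); w=camera('wrist'); o=bot.get_obs(); print(o['ee_pos'],o['tcp_rot'],o['time'])
cv2.imwrite('pics/c10.png',np.hstack([cv2.resize(b[100:196,220:320,::-1],(400,384)),w[:,56:456,::-1]]))
E
```

```text
[ 0.46043166 -0.07408932  0.32669487] [-179.79306607    0.5859902   166.36917679] 35.6333
```

View pics/c10.png

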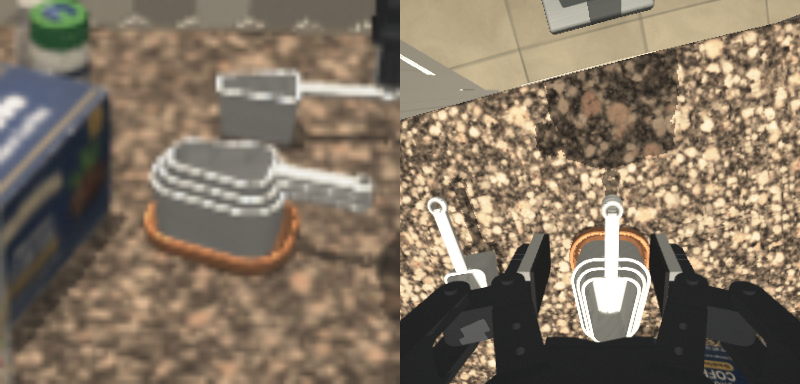

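Request:
move_arm:
  jaw: [0.2,0.2,0.2,0.2,0.2,0.2,0.2,0.2,0.2,0.2]
  delta_pos:
    - [0.0014,-0.0188,-0.0066]
    - [0.0014,-0.0188,-0.0066]
    - [0.0014,-0.0188,-0.0066]
    - [0.0014,-0.0188,-0.0066]
    - [0.0014,-0.0188,-0.0066]
    - [0.0014,-0.0188,-0.0066]
    - [0.0014,-0.0188,-0.0066]
    - [0.0014,-0.0188,-0.0066]
    - [0,0,0]
    - [0,0,0]
  yaw: [0.022,0.022,0.022,0.022,0.022,0.022,0.022,0.022,0,0]

```text
time: 36.47
ee_pos: [0.473, -0.225, 0.2705]
tcp_rot: [-179.8, 0.3, 176.4]
wrist_force: [-0.2, -0.4, 0.7]
opening: 0.0685
grasp_force: 0.0
```

```bash
python3 - <<'E'
from handle import *
for _ in range(4):
    r,o=look('cup_smallest',(.551,-.2288,-.06),0)
    if r: break
print(r,o['ee_pos'],o['tcp_rot'],o['time'])
E
```

```text
(array([ 0.54897956, -0.22604207]), np.float64(-1.6637223413867797), 69) [ 0.47303291 -0.22448016  0.27100256] [-179.81890527    0.36390915  176.40256599] 36.5167
```

Request:
move_arm:
  jaw: [0.4,0.4,0.4,0.4,0.4,0.4,0.4,0.4]
  delta_pos:
    - [-0.002,0.0004,-0.012]
    - [0,0,-0.012]
    - [0,0,-0.012]
    - [0,0,-0.012]
    - [0,0,-0.007]
    - [0,0,-0.0035]
    - [0,0,0]
    - [0,0,0]
  yaw: [0.018,0,0,0,0,0,0,0]
  force: 80

```text
time: 37.23
ee_pos: [0.471, -0.2241, 0.2129]
tcp_rot: [-179.8, 0.4, 177.5]
wrist_force: [0.2, -0.0, -0.1]
opening: 0.0512
grasp_force: 0.0
```

Request:
move_arm:
  jaw: [1,1,1,1,1,1,1,1]
  delta_pos:
    - [0,0,0]
    - [0,0,0]
    - [0,0,0]
    - [0,0,0]
    - [0,0,0]
    - [0,0,0]
    - [0,0,0]
    - [0,0,0]
  yaw: [0,0,0,0,0,0,0,0]

```text
time: 37.9
ee_pos: [0.4709, -0.2241, 0.2131]
tcp_rot: [-179.8, 0.4, 177.5]
wrist_force: [-2.3, -0.2, 3.5]
opening: 0.0087
grasp_force: 78.5
```

Request:
move_arm:
  jaw: [1,1,1,1,1,1,1,1]
  delta_pos:
    - [0,0,0.005]
    - [0,0,0.01]
    - [0,0,0.02]
    - [0,0,0.02]
    - [0,0,0.025]
    - [0,0,0.03]
    - [0,0,0]
    - [0,0,0]
  yaw: [0,0,0,0,0,0,0,0]

```text
time: 38.57
ee_pos: [0.4713, -0.2242, 0.3252]
tcp_rot: [-179.7, 0.6, 177.5]
wrist_force: [-0.5, -0.5, -1.4]
opening: 0.0086
grasp_force: 78.3
```

```bash
python3 - <<'E'
from fit import *
o=bot.get_obs(); print(o['ee_pos'],o['tcp_rot'],o['torque'],o['wrist_force'],o['time'])
for n in('side','top'):
  v=see(n,'cup_smallest',[.551,-.228,.13],3) or see(n,'cup_third',[.551,-.228,.13],3)
  if v:
    x,c=fit5([v],'cup_smallest',[551,-228,110,0,0,-2.5],8); print(n,np.round(x,1),round(c,4))
E
```

```text
[ 0.47128686 -0.22417352  0.32516104] [-179.70572993    0.60929884  177.50512419] [ 0.00512276  0.08113069 -0.00479963] [-0.45338542 -0.53787106 -1.35519114] 38.5667
side [ 550.4 -228.3  109.8   -3.     1.1   -2. ] 0.0032
top [ 551.7 -228.   109.2   -2.4   -1.3   -1.9] 0.0081
```

Request:
move_arm:
  jaw: [1,1,1,1,1,1,1,1,1,1]
  delta_pos:
    - [0.0051,0.025,0]
    - [0.0051,0.025,0]
    - [0.0051,0.025,0]
    - [0.0051,0.025,0]
    - [0.0051,0.025,0]
    - [0.0051,0.025,0]
    - [0,0,-0.015]
    - [0,0,-0.012]
    - [0,0,-0.006]
    - [0,0,0]
  yaw: [-0.0323,-0.0323,-0.0323,-0.0323,-0.0323,-0.0323,0,0,0,0]

```text
time: 39.6
ee_pos: [0.5009, -0.0744, 0.2874]
tcp_rot: [-179.8, 0.2, 166.4]
wrist_force: [0.0, 0.9, -1.0]
opening: 0.0088
grasp_force: 78.4
```

```bash
python3 - <<'E'
from fit import *
o=bot.get_obs(); print(o['ee_pos'],o['tcp_rot'],o['torque'],o['wrist_force'],o['time'])
b=camera('side'); w=camera('wrist')
cv2.imwrite('pics/c11.png',np.hstack([cv2.resize(b[100:196,220:320,::-1],(400,384)),w[:,56:456,::-1]]))
E
```

```text
[ 0.50086919 -0.07441571  0.28740811] [-179.75599326    0.19227639  166.38005942] [-0.05544025  0.01449585  0.01842144] [ 0.02390621  0.85279213 -1.00039686] 39.6
```

View pics/c11.png

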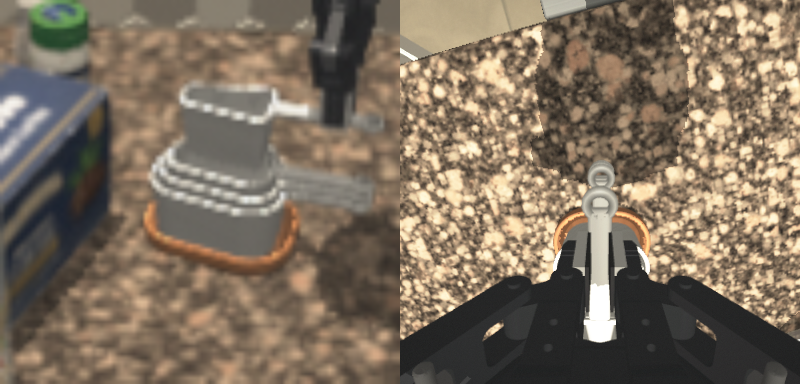

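Aligned, with the handle of the smallest cup over the stacked straps. Next I lower it.

Request:
move_arm:
  jaw: [1,1,1,1,1,1,1,1,1,1]
  delta_pos:
    - [0.0005,0,-0.006]
    - [0,0,-0.006]
    - [0,0,-0.006]
    - [0,0,-0.006]
    - [0,0,-0.006]
    - [0,0,-0.005]
    - [0,0,-0.004]
    - [0,0,-0.002]
    - [0,0,0]
    - [0,0,0]
  yaw: [0,0,0,0,0,0,0,0,0,0]

```text
time: 40.53
ee_pos: [0.5021, -0.0741, 0.2489]
tcp_rot: [-179.8, 0.4, 166.4]
wrist_force: [-0.1, 0.3, 0.6]
opening: 0.0085
grasp_force: 78.4
```

Request:
move_arm:
  jaw: [1,1,1]
  delta_pos:
    - [0,0,-0.001]
    - [0,0,0]
    - [0,0,0]
  yaw: [0,0,0]

```text
time: 40.78
ee_pos: [0.5021, -0.0741, 0.248]
tcp_rot: [-179.8, 0.4, 166.4]
wrist_force: [0.5, -0.3, -0.5]
opening: 0.009
grasp_force: 78.4
```

Request:
move_arm:
  jaw: [1,1,1]
  delta_pos:
    - [0,0,-0.001]
    - [0,0,0]
    - [0,0,0]
  yaw: [0,0,0]

```text
time: 41.03
ee_pos: [0.502, -0.0741, 0.2468]
tcp_rot: [-179.8, 0.4, 166.4]
wrist_force: [-0.7, 0.4, -0.6]
opening: 0.0086
grasp_force: 78.4
```

Request:
move_arm:
  jaw: [1,1,1,1]
  delta_pos:
    - [0,0,-0.001]
    - [0,0,-0.001]
    - [0,0,0]
    - [0,0,0]
  yaw: [0,0,0,0]

```text
time: 41.37
ee_pos: [0.502, -0.0741, 0.2447]
tcp_rot: [-179.8, 0.4, 166.4]
wrist_force: [-0.1, 0.6, -1.6]
opening: 0.0087
grasp_force: 78.4
```

Request:
move_arm:
  jaw: [1,1,1]
  delta_pos:
    - [0,0,-0.001]
    - [0,0,0]
    - [0,0,0]
  yaw: [0,0,0]

```text
time: 41.62
ee_pos: [0.5021, -0.0741, 0.2439]
tcp_rot: [-179.8, 0.4, 166.4]
wrist_force: [0.4, 0.6, -1.1]
opening: 0.0085
grasp_force: 78.5
```

Request:
move_arm:
  jaw: [1,1,1]
  delta_pos:
    - [0,0,-0.001]
    - [0,0,0]
    - [0,0,0]
  yaw: [0,0,0]

```text
time: 41.87
ee_pos: [0.5021, -0.0741, 0.2431]
tcp_rot: [-179.8, 0.4, 166.4]
wrist_force: [-1.2, -0.6, 3.1]
opening: 0.0086
grasp_force: 78.8
```

Contact came at the expected seated height of 0.2431. Releasing and backing off.

Request:
move_arm:
  jaw: [0.8,0.7,0.6,0.5,0.4,0.4,0.4,0.4,0.4,0.4]
  delta_pos:
    - [0,0,0]
    - [0,0,0]
    - [0,0,0]
    - [0,0,0]
    - [0,0,0]
    - [0,0,0.01]
    - [0,0,0.02]
    - [0,0,0.03]
    - [-0.02,0,0.03]
    - [-0.02,0,0]
  yaw: [0,0,0,0,0,0,0,0,0,0]

```text
time: 42.7
ee_pos: [0.4625, -0.0741, 0.339]
tcp_rot: [-179.8, 0.8, 166.4]
wrist_force: [0.3, -0.4, 0.3]
opening: 0.0513
grasp_force: 0.0
```

Request:
move_arm:
  jaw: [0.4,0.4,0.4,0.4,0.4,0.4,0.4,0.4]
  delta_pos:
    - [-0.01,0.025,0]
    - [-0.01,0.025,0]
    - [-0.01,0.025,0]
    - [-0.01,0.025,0]
    - [-0.01,0.025,0]
    - [-0.01,0.025,0]
    - [0,0,0]
    - [0,0,0]
  yaw: [0,0,0,0,0,0,0,0]

```text
time: 43.37
ee_pos: [0.4017, 0.0768, 0.3337]
tcp_rot: [-179.8, 0.5, 166.6]
wrist_force: [1.1, 0.4, -0.4]
opening: 0.0509
grasp_force: 0.0
```

```bash
python3 - <<'E'
from fit import *
b=camera('side'); t=camera('top'); o=bot.get_obs(); print(o['ee_pos'],o['tcp_rot'],o['time'],o['wrist_force'])
cv2.imwrite('pics/c12.png',np.hstack([cv2.resize(b[100:196,220:320,::-1],(400,384)),cv2.resize(t[160:256,260:360,::-1],(400,384))]))
E
```

```text
[0.40218822 0.07567901 0.33335011] [-179.78493568    0.4578797   166.41496539] 43.4667 [0.74134431 0.73277642 0.71812222]
```

View pics/c12.png

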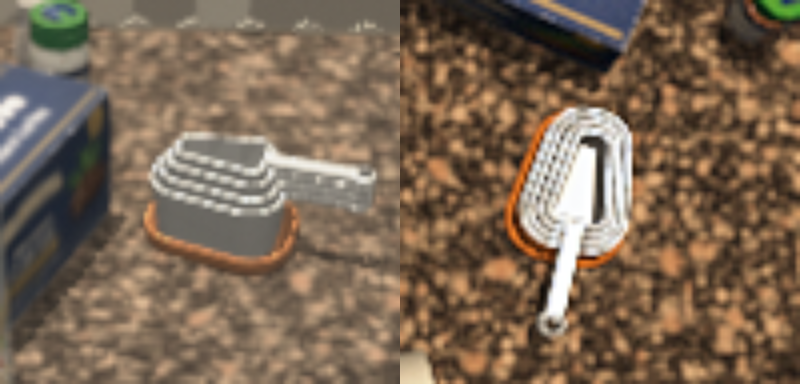

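The four rims are evenly stepped and the handles line up, with the stack centred on the stand at about (225,190) in the side crop and (575,185) in the top crop. The arm is clear, so I'm handing in.

```bash
python3 -c "
from workcell import bot
print(bot.job_done())"
```

```text
the job is handed in; nothing more can be done
None
```

All four cups are nested on the stand in order, largest first, handles aligned and seated flat in the last pictures; I touched nothing else and handed the job in at about 43 s, with the verdict not shown.

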